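Tighten the nut at the bottom of the pump housing's bore

TASK

Take the socket driver out of its stand, lower it gently into the bore of the blue pump housing and feel for the nut at the bottom until the socket drops fully home over it. Turn the nut clockwise until it comes up hard, then nip it up by about 15 degrees more so that the crush washer is just crushed, without overtightening. Put the driver back upright in its stand and let go of it; leave the other things alone.

Things in the scene. Friction and masses are not known exactly. Their poses are not given: they have to be found in the camera images.
- driver: Socket driver, loose, 165 mm tall, 0.3 kg. Origin: centre of the socket's open underside; z up along the shank. Steel socket 43.8 mm across, 44 mm long, its hexagon opening 31.6 mm across flats, 24 mm deep, with one pair of flats facing the driver's +x and -x. Above it a 16 mm shank, then the square grip. A hexagon fits every 60 degrees.
- driver_grip (a point): Centre of the driver's square orange grip, 142 mm above its origin. The grip is 32 x 32 mm, its sides along the driver's x and y axes, 46 mm tall (119 to 165 mm above the origin). The shank is a torsion bar: under load the grip runs ahead of the socket by 0.5 rad per N m (0.12 rad at 0.25 N m), springing back when relieved.
- housing: Blue pump housing, fixed to the desk: flange 120 x 110 x 12 mm, four bolts, round barrel 80 mm across, 100 mm tall, a short side port reaching 55 mm to its +y, 55 mm up. Origin on the desk on the bore's axis, z up. The bore is open at the top, round, 45.6 mm across with a 5 mm bevelled lead-in; its floor lies 12 mm above the origin.
- nut_place (a point): Point on the bore's axis 12 mm above the housing's origin (bore floor) where the steel nut sits: hexagon 30 mm across flats, 3 to 15 mm above this point, then a narrower stepped top and stud end to 25 mm. A socket not lined up stops about 15 mm above this point; fully home it is at 0 mm, with 5 degrees of play each way. The hexagon's angle is not told.
- stand: Driver's stand, black plastic, fixed to the desk: base disc 110 mm across, 10 mm thick, with a round cup 69 mm across, 44 mm tall. Origin on the desk on the cup's axis, z up. The pocket is 49.6 mm across with a 4 mm bevelled lead-in; the driver's underside rests on its floor, 10 mm above the origin.
- washer (a joint): Crush of the copper washer under the nut, in rad of nut turn: 0 until the nut is hard down. Clockwise from above the nut runs at about 0.05 N m (plus the socket's rubbing) for 0.6 to 1.5 rad, then comes up hard; from there the washer gives at a steady 0.2 to 0.25 N m. Tight: 0.05 to 0.45 rad (3 to 25 degrees); over 0.55 it is ruined. Anticlockwise the nut stops after 0.2 to 1.1 rad.
- crimp_tool: Bystander, to be left alone: green crimping pliers, 230 mm long; origin at the centre of its underside.
- tape_mask: Bystander, to be left alone: beige roll of masking tape, 100 mm across; origin at the centre of its underside.
- flux_bottle: Bystander, to be left alone: small amber dropper bottle, 102 mm tall; origin at the centre of its underside.
- relay_2: Bystander, to be left alone: green relay, 78 x 34 x 54 mm; origin at the centre of its underside.
- caliper: Bystander, to be left alone: digital caliper, 210 mm long; origin at the centre of its underside.
- mug: Bystander, to be left alone: white mug, 93 mm tall; origin at the centre of its underside.
Not all that is in view belongs to the job. What is shaped like the driver but yellow is not meant. Several things have the shape of the stand; the one meant has the colours described above.

How it is judged:
By the outcome, as a careful person would: the job done as asked, in the order asked, and still so for the second after the job is handed in, with the robot touching nothing.
It also fails if it takes over 69 s, if anything falls off the work surface, if the arm or the gripper's body presses on something with over 40 N, if the wrist force passes 120 N, or if a joint passes its speed limit or range.

ROBOT

A 6-joint arm with a two-finger parallel gripper is mounted at the origin on a cart in front of the work surface, level with it; the furniture and walls round the work are solid. World frame = base frame: x ahead of the robot, y to its left, z up, the work surface at z = 0. Lengths are in m, angles in rad, forces in N, time in s.
With the tool pointing down it reaches from about 0.275 to 1 m from the base axis. Payload 8.4 kg.
Tool frame: the origin (TCP) lies at the very end of the fingers, on their centre line; the grasp point (between the pads) lies 19 mm behind it (robot.tcp_to_grasp is the distance from the TCP to the grasp point, in m); z points along the fingers, y is the line along which they close (so a half turn about z gives the same grasp; the last joint's range is limited). The gripper opens to 85 mm and grips with 20 to 120 N. Pads are 22 mm wide; open, the fingers measure 114 mm over their backs; the gripper's body (76 mm by 85 mm) begins 54 mm behind the grasp point. The pads swing forward as they close: fully open they stand 13 mm farther back than shut.
Start: joints at [-1.196, 0.353, 1.633, -0, 1.155, -0.002], TCP at [0.23, -0.581, 0.231] pointing down, gripper open.
Joint ranges: [-2.63, 2.63], [-0.92, 2.1], [0.06, 2.66], [-1.3, 4.44], [0, 2.69], [-3.02, 3.02]. Speed limits (rad/s): [2.22, 2.22, 2.79, 3.14, 3.14, 3.14].

INTERFACE

Orientations are given as a 3x3 rotation matrix whose columns are the frame's x, y, z axes.
In Python, from cell import robot gives the robot as it stands.
- The arm moves only by the shell command python3 -m pendant 'ROWS' [OPENING] [FORCE]. ROWS is JSON, a list of rows, each an object with "linear": the shift along the tool's x, y, z in mm, a list of three; "delta_rot": the turn, a rotation vector about the tool's x, y, z in degrees, a list of three. A call has 1 to 5 rows; each row is the pose to reach, as a shift and turn from the pose commanded when the call began, along the tool's axes at that moment; what a row does not reach only later rows make up. A row lasts 1/8 s, in which the tool goes at most 62.5 mm and 10.7 degrees, less where a joint would pass 70% of its speed; a pose out of reach is approached as far as the arm can. A call with a gripper value outside its range is refused whole. OPENING is the finger opening in mm, from 0 to 85.4, set as the call begins (- or left out, the last holds). The fingers move at their own pace and stop on an object; FORCE is the grip in N (left out, the last holds). Time passes only in rows, so rows that repeat a pose let the fingers close. It gives the time, the measured TCP pose, the force, the opening and the grip force at its end, in the units of the state.
- robot.sense(): the state, without advancing time (a new reading comes with each control period).
- robot.grab_frame(name): name is "scene" or "top" or "wrist"; returns a dict with "pixels" (420x560x3 uint8, red, green, blue), "mtx" (3x3 intrinsics, pixels), "D" ([k1, k2, p1, p2, k3] as OpenCV has them; the pictures are not rectified), "R" (3x3) and "t" (3): a world point X has camera coordinates R X + t; the wrist camera has in their place "tool_from_camera" (4x4, takes a point from camera to tool coordinates, whose origin is the TCP and whose axes are the flange's). Camera axes: x right, y down, z forward; pixel columns grow to the right and rows downward; lengths in m; the calibration is good to about 2 mm. A picture is of the moment at which its call begins: read the wrist's pose just before it. There is no depth.
- robot.job_done(): hands the job in; it is judged then, once.
The state is a dict: "time": time; "joint_pos": joint angles; "dq": joint speeds; "tau": joint torques, N m; "ee_pos": TCP position; "orientation": TCP orientation; "wrist_force": force on the tool from outside, world axes, zero at the start; "moment": the same for the moment, N m; "gripper_width": finger opening in m; "gripper_force": force on a finger pad.
Only numpy, scipy, OpenCV 4.12 (cv2) and the standard library are available. Lean on these libraries where they do the work, as an engineer would, in place of code of your own. Each camera call takes 0.05 s, during which the arm holds its last target. There are 200 camera calls.

## Working session

There is one attempt and no reset: what is moved stays moved. The work goes in short steps, Python scripts to look and compute and a shell command to move; the robot and the scene stay as the last step left them, time stands still between calls to the robot, and variables do not carry over. Pictures are saved under pics/ and viewed, at most 10 in all, crops included, and the job is handed in when it is done.

```bash
ls; mkdir -p pics; python3 - <<'E'
from cell import robot
import cv2,pickle
s=robot.sense(); print(s['time'],s['ee_pos'],s['orientation'],robot.tcp_to_grasp)
F={}
for n in ("scene","top"):
    F[n]=robot.grab_frame(n); cv2.imwrite(f"pics/{n}0.png",F[n]["pixels"][:,:,::-1])
    print(n,F[n]['mtx'],F[n]['D'],F[n]['R'],F[n]['t'])
pickle.dump(F,open('f0.pkl','wb'))
E
```

```text
pics
0.0 [ 0.22976359 -0.58071711  0.23055864] [[ 9.29878680e-01  3.67865957e-01 -5.28290413e-04]
 [ 3.67866336e-01 -9.29877766e-01  1.30347600e-03]
 [-1.17410634e-05 -1.40641480e-03 -9.99999011e-01]] 0.0187
scene [[542.04707585   0.         275.32706324]
 [  0.         542.04707585 200.35176717]
 [  0.           0.           1.        ]] [-0.00302018  0.          0.          0.          0.        ] [[ 0.98723271  0.15923971  0.00377974]
 [ 0.07569643 -0.44814948 -0.89074805]
 [-0.14014857  0.87966173 -0.45448171]] [-0.52432353  0.07316692  1.78975103]
top [[464.17626925   0.         285.91651157]
 [  0.         464.17626925 205.72456749]
 [  0.           0.           1.        ]] [-0.01077239  0.          0.          0.          0.        ] [[ 0.01367252 -0.99950472  0.02834376]
 [-0.99385948 -0.01669715 -0.10938253]
 [ 0.10980161 -0.02667418 -0.99359554]] [0.02732177 0.54269325 1.34911307]
```

View pics/scene0.png

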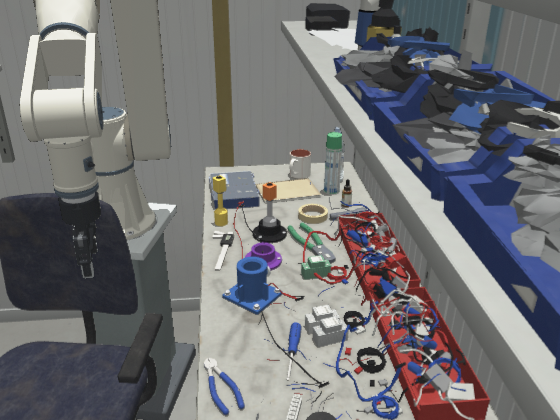

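View pics/top0.png

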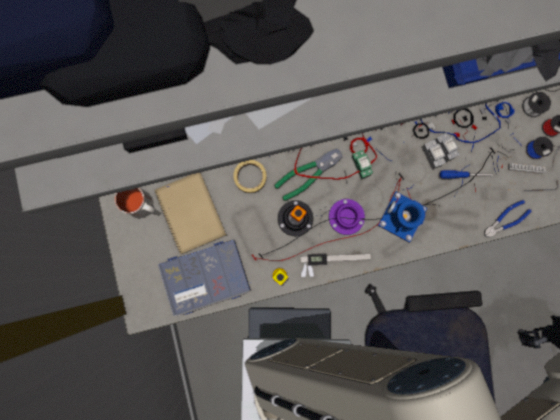

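The scene view shows the orange driver in the black stand at about (269,205), the blue housing at (252,285) and a purple decoy stand at (262,255). In the top view they are at (298,213), (405,214) and (346,216). The yellow decoy is at (280,277).

```bash
cat > h.py <<'E'
import numpy as np,cv2
def ray(f,p):
    u=cv2.undistortPoints(np.array([[p]],float),f['mtx'],f['D'])[0,0]
    R=np.array(f['R']);t=np.array(f['t'])
    return -R.T@t, R.T@np.array([u[0],u[1],1])
def onplane(f,p,z):
    c,d=ray(f,p); return c+d*(z-c[2])/d[2]
def cross(f,p,g,q):
    c,d=ray(f,p);e,h=ray(g,q)
    s=np.linalg.lstsq(np.c_[d,-h],e-c,rcond=None)[0]
    a,b=c+d*s[0],e+h*s[1]; return (a+b)/2,np.linalg.norm(a-b)
def mask(im,lo,hi,roi):
    m=cv2.inRange(cv2.cvtColor(im,cv2.COLOR_RGB2HSV),lo,hi)
    k=np.zeros_like(m);x0,y0,x1,y1=roi;k[y0:y1,x0:x1]=255
    return m&k
E
python3 - <<'E'
import pickle,cv2,numpy as np
from h import *
F=pickle.load(open('f0.pkl','rb'));T,S=F['top'],F['scene']
def cnt(f,lo,hi,roi):
    c=max(cv2.findContours(mask(f['pixels'],lo,hi,roi),0,2)[0],key=cv2.contourArea);return c
o=cnt(T,(3,130,90),(16,255,255),(270,190,325,240)); os_=cnt(S,(3,130,60),(16,255,255),(250,175,290,210))
mt=cv2.minAreaRect(o);print('top orange',mt,cv2.boundingRect(o));print('scene',cv2.minAreaRect(os_),cv2.boundingRect(os_))
m=cv2.moments(o);ct=(m['m10']/m['m00'],m['m01']/m['m00']);m=cv2.moments(os_);cs=(m['m10']/m['m00'],m['m01']/m['m00'])
print('grip',cross(T,ct,S,cs),onplane(T,mt[0],.17))
b=cnt(T,(100,120,60),(125,255,255),(375,185,435,245));print('blue',cv2.boundingRect(b))
def crop(f,roi,n,k):
    x0,y0,x1,y1=roi;return cv2.resize(f['pixels'][y0:y1,x0:x1,::-1],None,fx=k,fy=k,interpolation=cv2.INTER_CUBIC)
a=crop(T,(260,180,440,250),'',4.4);c=crop(S,(205,170,305,315),'',4)
cv2.imwrite('pics/cropT.png',a)
E
```

```text
top orange ((297.8658752441406, 212.79269409179688), (13.274770736694336, 13.587118148803711), 38.65980911254883) (290, 205, 17, 17)
scene ((269.0, 191.0), (12.0, 18.0), 0.0) (263, 182, 13, 19)
grip (array([0.50990482, 0.00628855, 0.15268959]), np.float64(0.00029845797645869035)) [0.5082795  0.00727912 0.17      ]
blue (381, 195, 44, 45)
```

View pics/cropT.png

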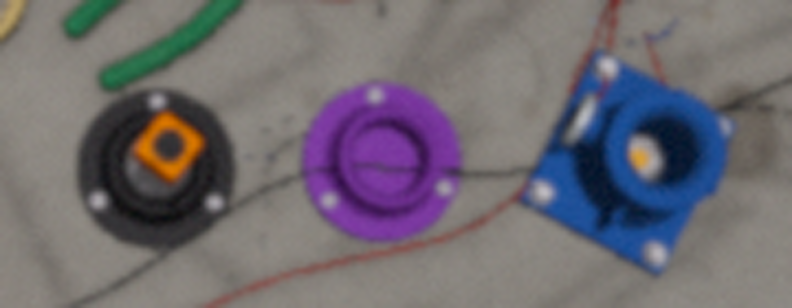

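Top crop: the driver's square grip is at crop (169,146), the stand disc at (157,168) and the housing rim centre at about (667,150). Next I'll place the housing and plan the approach.

```bash
cat >> h.py <<'E'
def shift(target,s=None):
    from cell import robot
    s=s or robot.sense()
    return np.round(1000*np.array(s['orientation']).T@(np.array(target)-s['ee_pos']),1)
E
python3 - <<'E'
import pickle
from h import *
F=pickle.load(open('f0.pkl','rb'));T,S=F['top'],F['scene']
print('housing',onplane(T,(260+667/4.4,180+150/4.4),.1),'stand',onplane(T,(260+157/4.4,180+168/4.4),.01))
b=mask(S['pixels'],(100,120,50),(125,255,255),(215,250,290,315));ys,xs=np.nonzero(b);print('scene blue',xs.min(),xs.max(),ys.min(),ys.max())
print('rim scene',onplane(S,(252,267),.1))
o=np.array([297.87,212.79]);d=np.array([np.cos(np.radians(38.66)),np.sin(np.radians(38.66))])*6
v=onplane(T,o+d,.175)-onplane(T,o-d,.175);print('grip angle',np.degrees(np.arctan2(v[1],v[0])))
print(shift((.40,-.40,.38)),shift((.508,.007,.30)))
E
```

```text
housing [ 0.51653716 -0.31925134  0.1       ] stand [0.50719577 0.00519985 0.01      ]
scene blue 223 280 257 313
rim scene [ 0.52311247 -0.32675676  0.1       ]
grip angle -127.93588452305335
[ 224.8 -105.7 -149.2] [ 474.9 -444.3  -68.8]
```

```bash
python3 -m pendant '[{"linear":[45,-21,-30],"delta_rot":[0,0,-10]},{"linear":[90,-42,-60],"delta_rot":[0,0,-20]},{"linear":[135,-63,-90],"delta_rot":[0,0,-30]},{"linear":[180,-84,-120],"delta_rot":[0,0,-40]},{"linear":[225,-106,-149],"delta_rot":[0,0,-50]}]' 85 40; python3 -c "
from h import *
from cell import robot
print(shift((.508,.007,.30)),np.round(robot.sense()['orientation'],3),robot.sense()['joint_pos'])"
```

```text
time: 0.72
ee_pos: [0.401, -0.3984, 0.381]
orientation: [[0.31, 0.951, -0.0], [0.951, -0.31, 0.0], [0.0, -0.0, -1.0]]
wrist_force: [1.0, -0.4, -1.1]
gripper_width: 0.0849
gripper_force: 0.0
[418.6 -24.1  81.1] [[ 0.31   0.951 -0.   ]
 [ 0.951 -0.31   0.   ]
 [ 0.    -0.    -1.   ]] [-7.84863116e-01  1.50851430e-01  1.57034126e+00  2.63030798e-05
  1.42059864e+00 -4.69169791e-01]
```

```bash
python3 -m pendant '[{"linear":[55,-3,11],"delta_rot":[0,0,-10]},{"linear":[110,-6,22],"delta_rot":[0,0,-20]},{"linear":[165,-9,33],"delta_rot":[0,0,-30]},{"linear":[220,-12,44],"delta_rot":[0,0,-40]},{"linear":[275,-15,55],"delta_rot":[0,0,-50]}]'; python3 -c "
from h import *
print(shift((.508,.007,.30)))"
```

```text
time: 1.35
ee_pos: [0.4728, -0.1324, 0.3248]
orientation: [[-0.529, 0.849, 0.0], [0.849, 0.529, 0.0], [0.0, 0.0, -1.0]]
wrist_force: [1.0, -0.2, -0.4]
gripper_width: 0.0852
gripper_force: 0.0
[ 99.7 103.5  24.8]
```

```bash
python3 -m pendant '[{"linear":[34,35,8],"delta_rot":[0,0,-7]},{"linear":[67,69,16],"delta_rot":[0,0,-14]},{"linear":[100,104,25],"delta_rot":[0,0,-20]},{"linear":[100,104,25],"delta_rot":[0,0,-20]}]'; python3 - <<'E'
from h import *
from cell import robot
import pickle
s=robot.sense();f=robot.grab_frame('wrist')
print(s['ee_pos'],s['joint_pos'],f['tool_from_camera'],f['mtx'],f['D'])
pickle.dump((s,f),open('w1.pkl','wb'));cv2.imwrite('pics/w1.png',f['pixels'][:,:,::-1])
E
```

```text
time: 1.85
ee_pos: [0.5089, 0.0081, 0.2993]
orientation: [[-0.786, 0.618, -0.002], [0.618, 0.786, 0.001], [0.002, -0.001, -1.0]]
wrist_force: [-0.1, -0.8, 0.4]
gripper_width: 0.0848
gripper_force: 0.0
[0.50891247 0.00814356 0.29925083] [ 1.26264003e-02  1.08459024e-01  1.79522260e+00  6.70679585e-04
  1.23957034e+00 -8.92642728e-01] [[ 1.52204891e-03 -9.55180034e-01 -2.96021599e-01  7.68634850e-02]
 [ 9.99998242e-01  1.12971863e-03  1.49638257e-03  9.46669092e-04]
 [-1.09489364e-03 -2.96023356e-01  9.55180074e-01 -1.43062768e-01]
 [ 0.00000000e+00  0.00000000e+00  0.00000000e+00  1.00000000e+00]] [[372.69126068   0.         284.71273701]
 [  0.         372.69126068 207.58604527]
 [  0.           0.           1.        ]] [0.02640341 0.         0.         0.         0.        ]
```

View pics/w1.png

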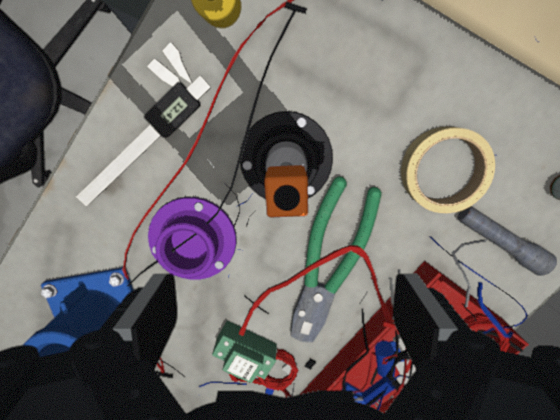

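The wrist view shows the grip's top face, aligned with the picture, with its dark centre dot at (287,198). The stand disc is centred near (286,155).

```bash
cat >> h.py <<'E'
def wcam(s,f):
    M=np.array(f['tool_from_camera']);Rt=np.array(s['orientation'])
    Rc=Rt@M[:3,:3];c=Rt@M[:3,3]+s['ee_pos']
    return dict(mtx=np.array(f['mtx']),D=np.array(f['D']),R=Rc.T,t=-Rc.T@c,pixels=f['pixels'])
E
python3 - <<'E'
import pickle
from h import *
s,f=pickle.load(open('w1.pkl','rb'));g=wcam(s,f)
m=mask(f['pixels'],(0,130,40),(18,255,255),(255,155,320,225))
c=max(cv2.findContours(m,0,2)[0],key=cv2.contourArea);r=cv2.boundingRect(c);print(r)
d=cv2.inRange(cv2.cvtColor(f['pixels'],cv2.COLOR_RGB2GRAY),0,45);k=np.zeros_like(d);k[183:213,270:304]=255
q=max(cv2.findContours(d&k,0,2)[0],key=cv2.contourArea);e=cv2.fitEllipse(q);print(e,onplane(g,e[0],.175))
y1=r[1]+r[3]
low=[tuple(p[0]) for p in c if p[0][1]>=y1-2];print('bottom corners',low[:1],low[-1:])
v=g['pixels'][:, :, ]
hsv=cv2.cvtColor(v,cv2.COLOR_RGB2HSV);print([int(hsv[y,276,2]) for y in range(155,222,3)])
# stand disc: black
b=cv2.inRange(v,(0,0,0),(60,60,60));k[:]=0;k[105:205,230:340]=255
h=cv2.convexHull(max(cv2.findContours(b&k,0,2)[0],key=cv2.contourArea));e=cv2.fitEllipse(h);print('disc',e,onplane(g,e[0],.01))
print(shift((*onplane(g,cv2.fitEllipse(q)[0],.175)[:2],.2),s))
E
```

```text
(264, 166, 44, 51)
((286.3306884765625, 197.37367248535156), (24.278596878051758, 24.922456741333008), 73.42312622070312) [0.50872707 0.01145527 0.175     ]
bottom corners [(np.int32(269), np.int32(216))] [(np.int32(304), np.int32(215))]
[103, 102, 103, 101, 99, 98, 103, 108, 153, 157, 158, 150, 40, 25, 22, 22, 17, 111, 154, 150, 148, 150, 155]
disc ((276.9805603027344, 156.1175079345703), (101.74849700927734, 108.85335540771484), 99.19210815429688) [0.4994191 0.0058973 0.01     ]
[ 2.   2.5 99.3]
```

```bash
python3 -m pendant '[{"linear":[2,2.5,50]},{"linear":[2,2.5,100]},{"linear":[2,2.5,140]},{"linear":[2,2.5,166]},{"linear":[2,2.5,166]}]' 50; python3 -m pendant '[{"linear":[0,0,0]},{"linear":[0,0,0]},{"linear":[0,0,0]},{"linear":[0,0,0]}]' 20 60
```

```text
$[0]: bad value
$[0]: bad value
```

```bash
python3 -m pendant '[{"linear":[2,2.5,50],"delta_rot":[0,0,0]},{"linear":[2,2.5,100],"delta_rot":[0,0,0]},{"linear":[2,2.5,140],"delta_rot":[0,0,0]},{"linear":[2,2.5,166],"delta_rot":[0,0,0]},{"linear":[2,2.5,166],"delta_rot":[0,0,0]}]' 50; python3 -m pendant '[{"linear":[0,0,0],"delta_rot":[0,0,0]},{"linear":[0,0,0],"delta_rot":[0,0,0]},{"linear":[0,0,0],"delta_rot":[0,0,0]},{"linear":[0,0,0],"delta_rot":[0,0,0]}]' 20 60
```

```text
time: 2.52
ee_pos: [0.5074, 0.0076, 0.1328]
orientation: [[-0.782, 0.623, -0.004], [0.623, 0.782, -0.0], [0.003, -0.003, -1.0]]
wrist_force: [0.3, -0.4, 0.5]
gripper_width: 0.0497
gripper_force: 0.0
time: 3.02
ee_pos: [0.5101, 0.0086, 0.1355]
orientation: [[-0.784, 0.621, 0.003], [0.621, 0.784, -0.0], [-0.002, 0.001, -1.0]]
wrist_force: [0.2, -1.4, 6.7]
gripper_width: 0.0314
gripper_force: 59.8
```

```bash
python3 -m pendant '[{"linear":[0,0,-15],"delta_rot":[0,0,0]},{"linear":[0,0,-40],"delta_rot":[0,0,0]},{"linear":[0,0,-80],"delta_rot":[0,0,0]},{"linear":[0,0,-120],"delta_rot":[0,0,0]},{"linear":[0,0,-150],"delta_rot":[0,0,0]}]'; python3 - <<'E'
from h import *
from cell import robot
import pickle
s=robot.sense();f=robot.grab_frame('wrist');t=robot.grab_frame('top');c=robot.grab_frame('scene')
pickle.dump((s,f,t,c),open('w2.pkl','wb'))
s2=robot.sense()
print(s['ee_pos'],s2['ee_pos'],s2['wrist_force'],s2['gripper_width'],shift((.4,-.17,.285)),shift((.517,-.319,.285)))
cv2.imwrite('pics/w2.png',f['pixels'][:,:,::-1])
E
```

```text
time: 3.65
ee_pos: [0.5088, 0.0088, 0.2867]
orientation: [[-0.784, 0.621, 0.001], [0.621, 0.784, 0.0], [-0.001, 0.001, -1.0]]
wrist_force: [0.4, -0.5, -3.5]
gripper_width: 0.0316
gripper_force: 59.3
[0.50884251 0.0088182  0.2867429 ] [0.50951987 0.00882483 0.285899  ] [ 0.13940675 -0.53645015 -3.78592498] 0.03183644008153696 [ -25.3 -208.2    0.5] [-209.5 -252.3    0.9]
```

View pics/w2.png

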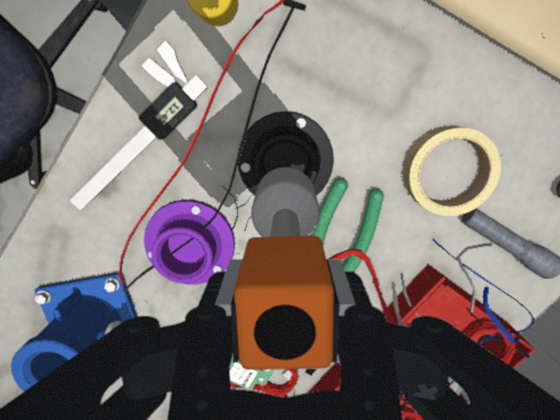

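The wrist view shows the driver held straight, with the socket at (286,208). The housing bore shows at the lower left, near (45,360). I'll put the camera directly above the bore.

```bash
python3 -m pendant '[{"linear":[-40,-35,0],"delta_rot":[0,0,0]},{"linear":[-82,-72,0],"delta_rot":[0,0,0]},{"linear":[-123,-108,0],"delta_rot":[0,0,0]},{"linear":[-164,-144,0],"delta_rot":[0,0,0]},{"linear":[-205,-180,0],"delta_rot":[0,0,0]}]'; python3 -m pendant '[{"linear":[-40,-35,0],"delta_rot":[0,0,0]},{"linear":[-82,-72,0],"delta_rot":[0,0,0]},{"linear":[-82,-72,0],"delta_rot":[0,0,0]},{"linear":[-82,-72,0],"delta_rot":[0,0,0]}]'; python3 - <<'E'
from h import *
from cell import robot
import pickle
s=robot.sense();f=robot.grab_frame('wrist')
pickle.dump((s,f),open('w3.pkl','wb'))
print(s['ee_pos'],s['joint_pos'])
im=f['pixels'][:260,150:430,::-1]
cv2.imwrite('pics/w3.png',cv2.resize(im,None,fx=2.2,fy=2.2,interpolation=cv2.INTER_CUBIC))
E
```

```text
time: 4.42
ee_pos: [0.5569, -0.261, 0.2822]
orientation: [[-0.784, 0.621, -0.003], [0.621, 0.784, 0.002], [0.003, -0.0, -1.0]]
wrist_force: [1.5, 0.4, -3.5]
gripper_width: 0.0313
gripper_force: 61.8
time: 4.92
ee_pos: [0.5763, -0.3664, 0.2821]
orientation: [[-0.783, 0.622, -0.003], [0.622, 0.783, 0.002], [0.004, 0.0, -1.0]]
wrist_force: [0.1, 0.4, -3.3]
gripper_width: 0.0312
gripper_force: 62.1
[ 0.57633775 -0.36635721  0.28213137] [-5.68677603e-01  4.06372017e-01  1.44046405e+00  5.17290183e-04
  1.29849446e+00 -1.46856105e+00]
```

View pics/w3.png

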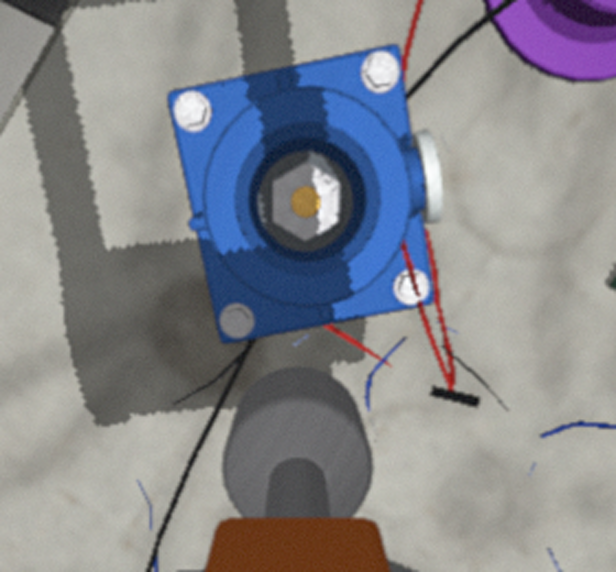

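Straight down into the bore (crop scale 2.2, offset (150,0)): the barrel is centred near (307,195) and the bolts' centroid is (305,197). The hex nut is at (306,200), with corners at the top and bottom and flats facing left and right.

```bash
python3 - <<'E'
import pickle
from h import *
s,f=pickle.load(open('w3.pkl','rb'));g=wcam(s,f)
P=lambda x,y:(150+x/2.2,y/2.2)
for n,p,z in(('barrel',(307,195),.1),('bolts',(305,197),.016),('nut',(306,200),.027)):print(n,onplane(g,P(*p),z))
im=f['pixels'];gr=cv2.cvtColor(im,cv2.COLOR_RGB2GRAY).astype(int);hsv=cv2.cvtColor(im,cv2.COLOR_RGB2HSV)
# bore: low-sat region (nut/steel/dark) inside ; nut mask = unsaturated & bright
m=cv2.inRange(hsv,(0,0,60),(180,90,255));k=np.zeros_like(m);cv2.circle(k,(289,90),25,255,-1);m&=k
m=cv2.morphologyEx(m,3,np.ones((5,5)))
c=cv2.convexHull(max(cv2.findContours(m,0,2)[0],key=cv2.contourArea));pts=c[:,0].astype(float)
print(cv2.boundingRect(c))
o=np.array([onplane(g,p,.027) for p in pts])[:,:2]
T=np.array(s['orientation'])[:2,:2]
q=(o-s['ee_pos'][:2])@T*1000   # tool x,y mm
print('nut ctr tool',cv2.minEnclosingCircle(q.astype(np.float32)))
for a in range(0,60,5):
    w=[np.ptp(q@np.array([np.cos(np.radians(a+b)),np.sin(np.radians(a+b))])) for b in (0,60,120)];print(a,np.round(w,1),round(sum(w),1))
# bore bevel: blue region circle at z .1
d=mask(im,(100,100,0),(130,255,255),(225,20,350,160))
k=cv2.HoughCircles(cv2.medianBlur(im[20:160,225:350,2],3),cv2.HOUGH_GRADIENT,1.2,5,param1=60,param2=18,minRadius=20,maxRadius=60)
print(None if k is None else (k[0][:6]+[225,20,0]).round(1))
E
```

```text
barrel [ 0.51695301 -0.31240974  0.1       ]
bolts [ 0.51702516 -0.31222364  0.016     ]
nut [ 0.51835054 -0.31283455  0.027     ]
(267, 68, 43, 46)
nut ctr tool ((78.45217895507812, 4.8532185554504395), 22.315265655517578)
0 [43.5 44.1 43.5] 131.1
5 [44.1 44.2 43.7] 132.0
10 [44.4 44.2 43.5] 132.1
15 [44.3 44.3 43. ] 131.6
20 [44.1 44.1 43.3] 131.5
25 [44.1 43.6 43.6] 131.2
30 [43.9 43.  43.7] 130.6
35 [43.9 43.4 43.8] 131.1
40 [43.7 43.7 43.8] 131.2
45 [43.5 43.6 43.8] 130.9
50 [43.8 43.6 43.7] 131.1
55 [43.8 43.5 43.7] 131.1
[[288.   89.   47.4]
 [296.4  90.2  52.6]
 [290.4  96.2  55.3]
 [288.   83.   52.6]
 [282.   89.   40.8]
 [301.2 101.   43.4]]
```

```bash
python3 - <<'E'
import pickle
from h import *
s,f=pickle.load(open('w3.pkl','rb'))
M=np.array(f['tool_from_camera']);R=M[:3,:3].T
g=dict(mtx=np.array(f['mtx']),D=np.array(f['D']),R=R,t=-R@M[:3,3])
on=lambda p,z:np.round(1000*onplane(g,p,z),1)
print('socket edge',on((150+297/2.2,366/2.2),.1245),'minus 21.9')
im=f['pixels']
w=pickle.load(open('w2.pkl','rb'))[1]
for n,I in(('w2',w['pixels']),('w3',im)):
    d=cv2.inRange(cv2.cvtColor(I,cv2.COLOR_RGB2GRAY),0,40);k=np.zeros_like(d);k[290:366,245:325]=255
    q=max(cv2.findContours(d&k,0,2)[0],key=cv2.contourArea);e=cv2.fitEllipse(q);print(n,e,'dot',on(e[0],-.0417))
# housing in tool frame; TCP height ~.283
for p,z in(((150+307/2.2,195/2.2),.183),((150+305/2.2,197/2.2),.267),((150+306/2.2,200/2.2),.256),((288,89),.183)):print(on(p,z))
x=cv2.resize(im[55:125,250:330,::-1],None,fx=7,fy=7,interpolation=cv2.INTER_CUBIC);cv2.imwrite('pics/nut.png',x)
E
```

```text
socket edge [ 25.3   1.5 124.5] minus 21.9
w2 ((284.4593811035156, 331.90386962890625), (53.01853561401367, 60.11956787109375), 89.4382095336914) dot [  4.3   1.1 -41.7]
w3 ((284.6403503417969, 330.8414611816406), (53.210166931152344, 60.22925567626953), 89.21048736572266) dot [  4.7   1.1 -41.7]
[ 79.4   5.3 183. ]
[ 79.1   5.5 267. ]
[ 77.7   5.8 256. ]
[ 79.1   4.  183. ]
```

View pics/nut.png

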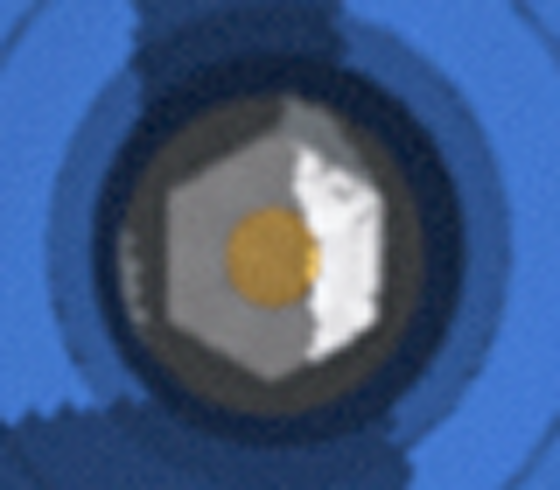

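The nut crop shows the left and right flats vertical, at x=168 and 381, so the hexagon's flats face tool ±y to within about 1°. The bore floor is centred at (273,258). The driver sits at about (+4,+1.2) mm in the tool frame, so I shift by (75,4.2).

```bash
python3 -m pendant '[{"linear":[40,2.2,0],"delta_rot":[0,0,0]},{"linear":[75,4.2,0],"delta_rot":[0,0,0]},{"linear":[75,4.2,30],"delta_rot":[0,0,0]},{"linear":[75,4.2,48],"delta_rot":[0,0,0]},{"linear":[75,4.2,48],"delta_rot":[0,0,0]}]'; python3 -m pendant '[{"linear":[0,0,4],"delta_rot":[0,0,0]},{"linear":[0,0,8],"delta_rot":[0,0,0]},{"linear":[0,0,11],"delta_rot":[0,0,0]},{"linear":[0,0,14],"delta_rot":[0,0,0]}]'
```

```text
time: 5.6
ee_pos: [0.5205, -0.3161, 0.2347]
orientation: [[-0.784, 0.621, -0.003], [0.621, 0.784, 0.002], [0.003, -0.0, -1.0]]
wrist_force: [-0.2, -0.4, -3.6]
gripper_width: 0.0312
gripper_force: 62.0
time: 6.1
ee_pos: [0.5212, -0.3173, 0.2223]
orientation: [[-0.783, 0.621, 0.0], [0.621, 0.783, -0.0], [-0.0, 0.0, -1.0]]
wrist_force: [0.1, -0.0, -2.8]
gripper_width: 0.0313
gripper_force: 62.0
```

```bash
python3 -m pendant '[{"linear":[0,0,5],"delta_rot":[0,0,0]},{"linear":[0,0,10],"delta_rot":[0,0,0]},{"linear":[0,0,15],"delta_rot":[0,0,0]},{"linear":[0,0,15],"delta_rot":[0,0,0]}]'; python3 -c "
from cell import robot
print(robot.sense()['moment'])"
```

```text
time: 6.6
ee_pos: [0.5209, -0.317, 0.2067]
orientation: [[-0.784, 0.621, -0.001], [0.621, 0.784, 0.0], [0.001, -0.0, -1.0]]
wrist_force: [0.3, 0.1, -3.5]
gripper_width: 0.0315
gripper_force: 62.0
[-0.02729339 -0.01490312  0.01592155]
```

Entered cleanly. Continuing down to just above the nut.

```bash
python3 -m pendant '[{"linear":[0,0,10],"delta_rot":[0,0,0]},{"linear":[0,0,20],"delta_rot":[0,0,0]},{"linear":[0,0,30],"delta_rot":[0,0,0]},{"linear":[0,0,40],"delta_rot":[0,0,0]},{"linear":[0,0,48],"delta_rot":[0,0,0]}]'; python3 -m pendant '[{"linear":[0,0,2],"delta_rot":[0,0,0]},{"linear":[0,0,4],"delta_rot":[0,0,0]},{"linear":[0,0,6],"delta_rot":[0,0,0]},{"linear":[0,0,9],"delta_rot":[0,0,0]},{"linear":[0,0,9],"delta_rot":[0,0,0]}]'; python3 -c "
from cell import robot
print(robot.sense()['moment'])"
```

```text
time: 7.22
ee_pos: [0.5211, -0.3171, 0.1584]
orientation: [[-0.784, 0.621, -0.0], [0.621, 0.784, 0.0], [0.0, -0.0, -1.0]]
wrist_force: [-0.7, 0.2, -3.0]
gripper_width: 0.0313
gripper_force: 62.0
time: 7.85
ee_pos: [0.5219, -0.3177, 0.152]
orientation: [[-0.784, 0.621, 0.002], [0.621, 0.784, -0.001], [-0.002, 0.0, -1.0]]
wrist_force: [-2.4, 1.7, 9.6]
gripper_width: 0.031
gripper_force: 63.8
[0.35902363 0.74911052 0.00137536]
```

Contact at about 15 mm above the floor, so the socket is on the nut and misaligned, meaning the driver's x lies along tool x. I'll turn 30°, compensating for the driver's axis offset, after easing off.

```bash
python3 -m pendant '[{"linear":[0,0,-4],"delta_rot":[0,0,0]},{"linear":[0.3,-0.6,-4],"delta_rot":[0,0,10]},{"linear":[0.6,-1.1,-4],"delta_rot":[0,0,20]},{"linear":[1.1,-1.6,-4],"delta_rot":[0,0,30]},{"linear":[1.1,-1.6,-4],"delta_rot":[0,0,30]}]'; python3 -c "
from cell import robot
print(robot.sense()['moment'])"
```

```text
time: 8.48
ee_pos: [0.5195, -0.3179, 0.1543]
orientation: [[-0.369, 0.929, 0.001], [0.929, 0.369, -0.0], [-0.0, 0.0, -1.0]]
wrist_force: [0.5, 0.0, -3.7]
gripper_width: 0.0314
gripper_force: 62.1
[-0.00241441 -0.01077541 -0.02753932]
```

No side force. Lowering.

```bash
python3 -m pendant '[{"linear":[0,0,2],"delta_rot":[0,0,0]},{"linear":[0,0,4],"delta_rot":[0,0,0]},{"linear":[0,0,6],"delta_rot":[0,0,0]},{"linear":[0,0,8],"delta_rot":[0,0,0]},{"linear":[0,0,8],"delta_rot":[0,0,0]}]'; python3 -c "
from cell import robot
print(robot.sense()['moment'])"
```

```text
time: 9.1
ee_pos: [0.5192, -0.3177, 0.1461]
orientation: [[-0.368, 0.93, -0.0], [0.93, 0.368, 0.0], [0.0, -0.0, -1.0]]
wrist_force: [-0.3, 0.1, -3.2]
gripper_width: 0.031
gripper_force: 62.1
[-0.00099844  0.04716815  0.00825452]
```

Engaged. Going fully home.

```bash
python3 -m pendant '[{"linear":[0,0,2],"delta_rot":[0,0,0]},{"linear":[0,0,4],"delta_rot":[0,0,0]},{"linear":[0,0,6],"delta_rot":[0,0,0]},{"linear":[0,0,8],"delta_rot":[0,0,0]},{"linear":[0,0,8],"delta_rot":[0,0,0]}]'; python3 -m pendant '[{"linear":[0,0,1],"delta_rot":[0,0,0]},{"linear":[0,0,2],"delta_rot":[0,0,0]},{"linear":[0,0,2],"delta_rot":[0,0,0]}]';python3 -c "
from cell import robot
print(robot.sense()['moment'],robot.sense()['joint_pos'])"
```

```text
time: 9.72
ee_pos: [0.5192, -0.3177, 0.1381]
orientation: [[-0.368, 0.93, -0.0], [0.93, 0.368, 0.0], [0.0, -0.0, -1.0]]
wrist_force: [-0.2, -0.3, -3.9]
gripper_width: 0.0317
gripper_force: 62.1
time: 10.1
ee_pos: [0.5197, -0.318, 0.1377]
orientation: [[-0.368, 0.93, 0.001], [0.93, 0.368, -0.001], [-0.001, 0.001, -1.0]]
wrist_force: [-2.5, 1.0, 8.4]
gripper_width: 0.031
gripper_force: 63.6
[0.37936673 0.58027356 0.02729902] [-5.51530394e-01  4.29214801e-01  1.74912609e+00 -5.24866245e-05
  9.62083227e-01 -9.28333974e-01]
```

```bash
python3 -m pendant '[{"linear":[0,0,-1.3],"delta_rot":[0,0,0]},{"linear":[0.15,-0.4,-1.3],"delta_rot":[0,0,7]},{"linear":[0.4,-0.8,-1.3],"delta_rot":[0,0,14]},{"linear":[0.7,-1.2,-1.3],"delta_rot":[0,0,21]},{"linear":[0.8,-1.4,-1.3],"delta_rot":[0,0,25]}]'; cat > m.py <<'E'
from cell import robot
import numpy as np
s=robot.sense();R=np.array(s['orientation']);print('mom',np.round(s['moment'],3),'hx %.2f'%np.degrees(np.arctan2(R[1,0],R[0,0])),'q %.2f'%np.degrees(s['joint_pos'][5]),'tau6',round(s['tau'][5],3))
E
python3 m.py
```

```text
time: 10.72
ee_pos: [0.5182, -0.3178, 0.1377]
orientation: [[0.062, 0.998, 0.001], [0.998, -0.062, -0.001], [-0.001, 0.001, -1.0]]
wrist_force: [1.2, -1.7, -2.0]
gripper_width: 0.0313
gripper_force: 62.2
mom [-0.178 -0.235  0.084] hx 86.42 q -28.08 tau6 -0.512
```

```bash
python3 -m pendant '[{"linear":[0.1,-0.2,0],"delta_rot":[0,0,4]},{"linear":[0.2,-0.5,0],"delta_rot":[0,0,8]},{"linear":[0.2,-0.5,0],"delta_rot":[0,0,8]}]';python3 m.py; python3 -m pendant '[{"linear":[0.05,-0.15,0],"delta_rot":[0,0,3]},{"linear":[0.1,-0.3,0],"delta_rot":[0,0,5]},{"linear":[0.1,-0.3,0],"delta_rot":[0,0,5]}]';python3 m.py
```

```text
time: 11.1
ee_pos: [0.5177, -0.3176, 0.1377]
orientation: [[0.197, 0.98, 0.001], [0.98, -0.197, -0.001], [-0.001, 0.001, -1.0]]
wrist_force: [1.6, -1.5, -2.1]
gripper_width: 0.0313
gripper_force: 62.2
mom [-0.389 -0.356  0.045] hx 78.62 q -20.29 tau6 0.634
time: 11.48
ee_pos: [0.5174, -0.3174, 0.1377]
orientation: [[0.282, 0.96, 0.001], [0.96, -0.282, -0.001], [-0.0, 0.001, -1.0]]
wrist_force: [2.3, -2.2, -2.3]
gripper_width: 0.0312
gripper_force: 62.1
mom [-0.567 -0.601 -0.006] hx 73.64 q -15.31 tau6 0.334
```

```bash
python3 -m pendant '[{"linear":[-0.2,0.4,0],"delta_rot":[0,0,0]},{"linear":[-0.4,0.8,0],"delta_rot":[0,0,0]},{"linear":[-0.4,0.8,0],"delta_rot":[0,0,0]}]';python3 m.py
```

```text
time: 11.85
ee_pos: [0.5176, -0.3177, 0.1377]
orientation: [[0.282, 0.959, 0.0], [0.959, -0.282, 0.0], [0.0, 0.0, -1.0]]
wrist_force: [0.7, -1.3, -0.5]
gripper_width: 0.0311
gripper_force: 62.5
mom [-0.311 -0.323  0.077] hx 73.61 q -15.29 tau6 0.048
```

```bash
python3 -m pendant '[{"linear":[-0.3,0.6,0],"delta_rot":[0,0,0]},{"linear":[-0.3,0.6,0],"delta_rot":[0,0,0]}]';python3 m.py;  python3 -m pendant '[{"linear":[0.05,-0.15,0],"delta_rot":[0,0,3]},{"linear":[0.05,-0.25,0],"delta_rot":[0,0,5]},{"linear":[0.05,-0.25,0],"delta_rot":[0,0,5]}]';python3 m.py
```

```text
time: 12.1
ee_pos: [0.5178, -0.318, 0.1377]
orientation: [[0.283, 0.959, -0.001], [0.959, -0.283, 0.0], [0.0, -0.001, -1.0]]
wrist_force: [0.6, 0.1, 2.3]
gripper_width: 0.0314
gripper_force: 62.8
mom [-0.041  0.087  0.067] hx 73.59 q -15.29 tau6 0.057
time: 12.48
ee_pos: [0.5177, -0.318, 0.1376]
orientation: [[0.365, 0.931, -0.0], [0.931, -0.365, 0.0], [0.0, -0.0, -1.0]]
wrist_force: [-0.4, 0.5, 3.5]
gripper_width: 0.0316
gripper_force: 62.9
mom [-0.026  0.215  0.115] hx 68.60 q -10.30 tau6 0.389
```

```bash
python3 -m pendant '[{"linear":[0,0,-0.6],"delta_rot":[0,0,0]},{"linear":[0,0,-0.6],"delta_rot":[0,0,0]}]';python3 m.py;  python3 -m pendant '[{"linear":[0.05,-0.15,0],"delta_rot":[0,0,3]},{"linear":[0.05,-0.25,0],"delta_rot":[0,0,5]},{"linear":[0.05,-0.25,0],"delta_rot":[0,0,5]}]';python3 m.py; python3 -m pendant '[{"linear":[0.05,-0.15,0],"delta_rot":[0,0,3]},{"linear":[0.05,-0.25,0],"delta_rot":[0,0,5]},{"linear":[0.05,-0.25,0],"delta_rot":[0,0,5]}]';python3 m.py
```

```text
time: 12.72
ee_pos: [0.5176, -0.318, 0.1378]
orientation: [[0.365, 0.931, -0.001], [0.931, -0.365, 0.0], [0.0, -0.001, -1.0]]
wrist_force: [0.5, -0.5, -2.8]
gripper_width: 0.0312
gripper_force: 62.1
mom [-0.072 -0.137  0.041] hx 68.61 q -10.31 tau6 0.042
time: 13.1
ee_pos: [0.5174, -0.3178, 0.1378]
orientation: [[0.445, 0.896, -0.001], [0.896, -0.445, 0.0], [0.0, -0.001, -1.0]]
wrist_force: [1.0, -1.0, -4.0]
gripper_width: 0.0316
gripper_force: 62.1
mom [-0.16  -0.126 -0.01 ] hx 63.60 q -5.30 tau6 0.339
time: 13.48
ee_pos: [0.5172, -0.3177, 0.1379]
orientation: [[0.521, 0.854, -0.001], [0.854, -0.521, 0.0], [-0.0, -0.001, -1.0]]
wrist_force: [0.3, -0.9, -6.9]
gripper_width: 0.0315
gripper_force: 61.9
mom [-0.201 -0.006  0.036] hx 58.62 q -0.31 tau6 0.332
```

```bash
python3 -m pendant '[{"linear":[0,-0.05,0.2],"delta_rot":[0,0,3]},{"linear":[0,-0.1,0.2],"delta_rot":[0,0,5]},{"linear":[0,-0.1,0.2],"delta_rot":[0,0,5]},{"linear":[0,-0.1,0.2],"delta_rot":[0,0,5]}]';python3 m.py; python3 -m pendant '[{"linear":[0,-0.05,0],"delta_rot":[0,0,3]},{"linear":[0,-0.1,0],"delta_rot":[0,0,5]},{"linear":[0,-0.1,0],"delta_rot":[0,0,5]},{"linear":[0,-0.1,0],"delta_rot":[0,0,5]}]';python3 m.py
```

```text
time: 13.98
ee_pos: [0.5172, -0.3176, 0.1379]
orientation: [[0.593, 0.805, -0.0], [0.805, -0.593, 0.0], [-0.0, -0.0, -1.0]]
wrist_force: [-0.4, 0.3, -4.7]
gripper_width: 0.0311
gripper_force: 61.8
mom [-0.033  0.229  0.138] hx 53.65 q 4.66 tau6 0.197
time: 14.48
ee_pos: [0.5171, -0.3176, 0.1379]
orientation: [[0.661, 0.751, -0.0], [0.751, -0.661, 0.0], [-0.0, -0.0, -1.0]]
wrist_force: [-1.7, -0.5, -4.9]
gripper_width: 0.0313
gripper_force: 61.9
mom [0.02  0.344 0.28 ] hx 48.64 q 9.66 tau6 0.247
```

```bash
python3 -m pendant '[{"linear":[0,0,0.1],"delta_rot":[0,0,0]}]';python3 m.py; python3 -m pendant '[{"linear":[0.3,0,0],"delta_rot":[0,0,2]},{"linear":[0.3,0,0],"delta_rot":[0,0,3]},{"linear":[0.3,0,0],"delta_rot":[0,0,3]},{"linear":[0.3,0,0],"delta_rot":[0,0,3]}]';python3 m.py;python3 -m pendant '[{"linear":[0,0,0],"delta_rot":[0,0,0]}]';python3 m.py
```

```text
time: 14.6
ee_pos: [0.5171, -0.3176, 0.1378]
orientation: [[0.661, 0.75, -0.0], [0.75, -0.661, 0.0], [-0.0, -0.0, -1.0]]
wrist_force: [-1.6, 0.9, -2.7]
gripper_width: 0.0314
gripper_force: 62.0
mom [0.117 0.493 0.198] hx 48.62 q 9.69 tau6 0.229
time: 15.1
ee_pos: [0.5174, -0.3174, 0.1379]
orientation: [[0.7, 0.714, -0.0], [0.714, -0.7, 0.0], [-0.0, -0.0, -1.0]]
wrist_force: [-2.7, 0.1, -3.7]
gripper_width: 0.0315
gripper_force: 62.1
mom [0.028 0.804 0.257] hx 45.60 q 12.73 tau6 0.262
time: 15.22
ee_pos: [0.5174, -0.3174, 0.1379]
orientation: [[0.7, 0.714, -0.0], [0.714, -0.7, 0.0], [-0.0, -0.0, -1.0]]
wrist_force: [-2.7, 0.2, -3.1]
gripper_width: 0.0313
gripper_force: 62.1
mom [0.071 0.81  0.243] hx 45.60 q 12.74 tau6 0.249
```

```bash
python3 -m pendant '[{"linear":[-0.4,-0.4,0],"delta_rot":[0,0,2]},{"linear":[-0.4,-0.45,0],"delta_rot":[0,0,4]},{"linear":[-0.4,-0.45,0],"delta_rot":[0,0,4]},{"linear":[-0.4,-0.45,0],"delta_rot":[0,0,4]}]';python3 m.py; python3 -m pendant '[{"linear":[0,-0.1,0],"delta_rot":[0,0,2]},{"linear":[0,-0.15,0],"delta_rot":[0,0,4.5]},{"linear":[0,-0.15,0],"delta_rot":[0,0,4.5]},{"linear":[0,-0.15,0],"delta_rot":[0,0,4.5]}]';python3 m.py
```

```text
time: 15.72
ee_pos: [0.517, -0.3174, 0.1379]
orientation: [[0.748, 0.664, 0.0], [0.664, -0.748, 0.0], [0.0, 0.0, -1.0]]
wrist_force: [-1.3, -0.4, -3.1]
gripper_width: 0.0318
gripper_force: 62.0
mom [0.154 0.563 0.284] hx 41.60 q 16.71 tau6 0.262
time: 16.23
ee_pos: [0.5168, -0.3173, 0.1379]
orientation: [[0.797, 0.603, 0.0], [0.603, -0.797, 0.0], [0.0, -0.0, -1.0]]
wrist_force: [-2.3, 0.2, -3.8]
gripper_width: 0.0316
gripper_force: 61.9
mom [0.186 0.567 0.287] hx 37.11 q 21.20 tau6 0.26
```

Steady yielding at about 0.26 N m, with an estimated crush of about 14°. Relieving the wind-up and lifting out.

```bash
python3 -m pendant '[{"linear":[0,0.2,0],"delta_rot":[0,0,-4]},{"linear":[0,0.3,0],"delta_rot":[0,0,-8]},{"linear":[-0.2,0.4,0],"delta_rot":[0,0,-11]},{"linear":[-0.2,0.4,0],"delta_rot":[0,0,-11]}]';python3 m.py; python3 -m pendant '[{"linear":[0,0,-4],"delta_rot":[0,0,0]},{"linear":[0,0,-8],"delta_rot":[0,0,0]},{"linear":[0,0,-14],"delta_rot":[0,0,0]},{"linear":[0,0,-20],"delta_rot":[0,0,0]}]';python3 m.py
```

```text
time: 16.73
ee_pos: [0.5172, -0.3179, 0.1381]
orientation: [[0.668, 0.744, 0.001], [0.744, -0.668, -0.0], [0.0, 0.001, -1.0]]
wrist_force: [-0.4, 0.2, -3.9]
gripper_width: 0.0314
gripper_force: 62.1
mom [0.158 0.319 0.016] hx 48.06 q 10.21 tau6 -0.449
time: 17.23
ee_pos: [0.5171, -0.3179, 0.1586]
orientation: [[0.668, 0.744, 0.001], [0.744, -0.668, -0.0], [0.0, 0.001, -1.0]]
wrist_force: [-0.4, -0.5, -3.0]
gripper_width: 0.0315
gripper_force: 62.1
mom [-0.04   0.008 -0.034] hx 48.08 q 10.20 tau6 0.004
```

```bash
python3 -m pendant '[{"linear":[0,0,-35],"delta_rot":[0,0,0]},{"linear":[0,0,-80],"delta_rot":[0,0,0]},{"linear":[0,0,-127],"delta_rot":[0,0,0]},{"linear":[0,0,-127],"delta_rot":[0,0,0]}]'; python3 -c "
from h import *
print(shift((.5093,.0088,.285)))"
```

```text
time: 17.73
ee_pos: [0.5189, -0.319, 0.2897]
orientation: [[0.668, 0.744, 0.007], [0.744, -0.668, -0.004], [0.002, 0.008, -1.0]]
wrist_force: [-0.5, -0.3, -4.1]
gripper_width: 0.0315
gripper_force: 64.0
[ 237.5 -226.2    3.2]
```

```bash
python3 -m pendant '[{"linear":[20,-19,0],"delta_rot":[0,0,-9]},{"linear":[45,-43,0],"delta_rot":[0,0,-18]},{"linear":[70,-67,0],"delta_rot":[0,0,-28]},{"linear":[95,-91,0],"delta_rot":[0,0,-38]},{"linear":[120,-114,0],"delta_rot":[0,0,-47]}]'; python3 -m pendant '[{"linear":[0,0,0],"delta_rot":[0,0,0]}]'; python3 m.py; python3 -c "
from h import *
print(shift((.5093,.0088,.285)))"
```

```text
time: 18.35
ee_pos: [0.5114, -0.151, 0.2838]
orientation: [[-0.094, 0.996, -0.001], [0.996, 0.094, 0.001], [0.001, -0.001, -1.0]]
wrist_force: [0.1, 0.3, -3.2]
gripper_width: 0.0312
gripper_force: 64.0
time: 18.48
ee_pos: [0.5115, -0.1503, 0.2839]
orientation: [[-0.092, 0.996, -0.002], [0.996, 0.092, 0.001], [0.001, -0.001, -1.0]]
wrist_force: [0.2, -0.7, -2.7]
gripper_width: 0.0316
gripper_force: 64.0
mom [-0.105 -0.037 -0.02 ] hx 95.27 q -21.84 tau6 -0.702
[158.6  12.5  -0.9]
```

```bash
python3 -m pendant '[{"linear":[35,3,0],"delta_rot":[0,0,-9]},{"linear":[70,6,0],"delta_rot":[0,0,-18]},{"linear":[105,9,0],"delta_rot":[0,0,-28]},{"linear":[135,11,0],"delta_rot":[0,0,-38]},{"linear":[158.5,12.5,0],"delta_rot":[0,0,-46.3]}]'; python3 -m pendant '[{"linear":[0,0,0],"delta_rot":[0,0,0]},{"linear":[0,0,0],"delta_rot":[0,0,0]},{"linear":[0,0,0],"delta_rot":[0,0,0]}]'; python3 m.py; python3 - <<'E'
from h import *
from cell import robot
s=robot.sense();f=robot.grab_frame('wrist')
print(shift((.5093,.0088,.285),s))
im=f['pixels'];cv2.imwrite('pics/w4.png',im[:420,:,::-1])
d=cv2.inRange(cv2.cvtColor(im,cv2.COLOR_RGB2GRAY),0,40);k=np.zeros_like(d);k[290:366,245:325]=255
print(cv2.fitEllipse(max(cv2.findContours(d&k,0,2)[0],key=cv2.contourArea)))
E
```

```text
time: 19.1
ee_pos: [0.5104, 0.0071, 0.2842]
orientation: [[-0.783, 0.622, -0.001], [0.622, 0.783, -0.0], [0.0, -0.001, -1.0]]
wrist_force: [-0.0, 0.3, -2.8]
gripper_width: 0.0312
gripper_force: 64.0
time: 19.48
ee_pos: [0.5106, 0.0057, 0.2847]
orientation: [[-0.78, 0.626, -0.0], [0.626, 0.78, -0.0], [0.0, -0.0, -1.0]]
wrist_force: [-0.6, -0.3, -2.9]
gripper_width: 0.0311
gripper_force: 64.0
mom [-0.018  0.044  0.025] hx 141.23 q -50.74 tau6 0.025
[ 2.9  1.6 -0.3]
((284.7467041015625, 330.9525451660156), (53.07184982299805, 59.95040512084961), 90.67379760742188)
```

View pics/w4.png

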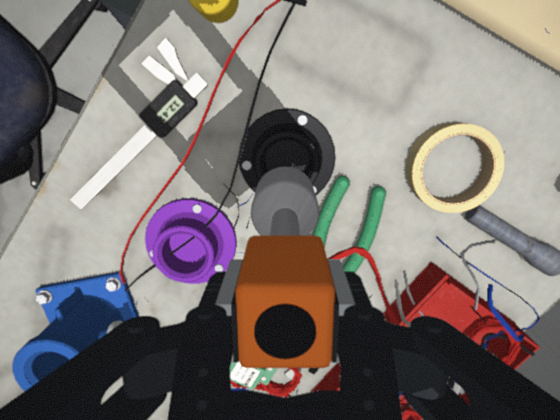

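The view matches the one at pick-up to within 1–2 px (stand bolt at (302,120)). I'll apply the small correction and lower it.

```bash
python3 -m pendant '[{"linear":[2.5,1.4,30],"delta_rot":[0,0,-0.4]},{"linear":[2.5,1.4,70],"delta_rot":[0,0,-0.4]},{"linear":[2.5,1.4,95],"delta_rot":[0,0,-0.4]},{"linear":[2.5,1.4,102],"delta_rot":[0,0,-0.4]},{"linear":[2.5,1.4,102],"delta_rot":[0,0,-0.4]}]'; python3 -m pendant '[{"linear":[0,0,6],"delta_rot":[0,0,0]},{"linear":[0,0,12],"delta_rot":[0,0,0]},{"linear":[0,0,18],"delta_rot":[0,0,0]},{"linear":[0,0,18],"delta_rot":[0,0,0]}]'; python3 m.py
```

```text
time: 20.15
ee_pos: [0.5097, 0.009, 0.1831]
orientation: [[-0.785, 0.619, -0.0], [0.619, 0.785, -0.0], [0.0, -0.0, -1.0]]
wrist_force: [-0.7, -0.3, -3.3]
gripper_width: 0.0311
gripper_force: 63.8
time: 20.65
ee_pos: [0.5091, 0.0094, 0.1644]
orientation: [[-0.786, 0.619, -0.001], [0.619, 0.786, -0.0], [0.001, -0.001, -1.0]]
wrist_force: [-0.1, -0.5, -3.4]
gripper_width: 0.0313
gripper_force: 63.9
mom [-0.045  0.006  0.05 ] hx 141.79 q -50.91 tau6 0.0
```

```bash
python3 -m pendant '[{"linear":[0,0,8],"delta_rot":[0,0,0]},{"linear":[0,0,16],"delta_rot":[0,0,0]},{"linear":[0,0,22],"delta_rot":[0,0,0]},{"linear":[0,0,26],"delta_rot":[0,0,0]},{"linear":[0,0,26],"delta_rot":[0,0,0]}]'; python3 -m pendant '[{"linear":[0,0,1],"delta_rot":[0,0,0]},{"linear":[0,0,2],"delta_rot":[0,0,0]},{"linear":[0,0,2],"delta_rot":[0,0,0]}]'; python3 m.py
```

```text
time: 21.28
ee_pos: [0.5093, 0.0094, 0.1386]
orientation: [[-0.786, 0.619, -0.001], [0.619, 0.786, -0.0], [0.0, -0.0, -1.0]]
wrist_force: [0.6, 0.3, -2.8]
gripper_width: 0.0314
gripper_force: 64.0
time: 21.65
ee_pos: [0.5095, 0.0093, 0.137]
orientation: [[-0.786, 0.619, 0.0], [0.619, 0.786, 0.0], [-0.0, 0.0, -1.0]]
wrist_force: [-0.2, 0.7, -3.4]
gripper_width: 0.0314
gripper_force: 64.0
mom [ 0.002  0.015 -0.054] hx 141.79 q -50.91 tau6 0.0
```

```bash
python3 -m pendant '[{"linear":[0,0,0.7],"delta_rot":[0,0,0]},{"linear":[0,0,1.3],"delta_rot":[0,0,0]},{"linear":[0,0,1.3],"delta_rot":[0,0,0]}]';  python3 -m pendant '[{"linear":[0,0,0.5],"delta_rot":[0,0,0]},{"linear":[0,0,0.5],"delta_rot":[0,0,0]}]'
```

```text
time: 22.02
ee_pos: [0.5096, 0.0094, 0.1357]
orientation: [[-0.786, 0.619, 0.0], [0.619, 0.786, 0.0], [-0.0, 0.0, -1.0]]
wrist_force: [0.0, 0.1, -2.1]
gripper_width: 0.0314
gripper_force: 64.3
time: 22.28
ee_pos: [0.5098, 0.0094, 0.1356]
orientation: [[-0.786, 0.619, 0.001], [0.619, 0.786, -0.0], [-0.0, 0.0, -1.0]]
wrist_force: [-1.0, -0.4, 5.4]
gripper_width: 0.0311
gripper_force: 65.1
```

On the floor. Opening slowly, then retreating up.

```bash
python3 -m pendant '[{"linear":[0,0,-0.5],"delta_rot":[0,0,0]},{"linear":[0,0,-0.5],"delta_rot":[0,0,0]},{"linear":[0,0,-0.5],"delta_rot":[0,0,0]},{"linear":[0,0,-0.5],"delta_rot":[0,0,0]}]' 60; python3 -m pendant '[{"linear":[0,0,-20],"delta_rot":[0,0,0]},{"linear":[0,0,-60],"delta_rot":[0,0,0]},{"linear":[0,0,-110],"delta_rot":[0,0,0]},{"linear":[0,0,-160],"delta_rot":[0,0,0]},{"linear":[0,0,-160],"delta_rot":[0,0,0]}]' ; python3 - <<'E'
from cell import robot
import cv2
print(robot.sense()['wrist_force'],robot.sense()['gripper_width'])
f=robot.grab_frame('wrist');cv2.imwrite('pics/w5.png',f['pixels'][:,:,::-1])
E
```

```text
time: 22.78
ee_pos: [0.5095, 0.0093, 0.1355]
orientation: [[-0.786, 0.619, -0.0], [0.619, 0.786, -0.0], [0.0, -0.0, -1.0]]
wrist_force: [-0.3, -0.3, -0.8]
gripper_width: 0.0598
gripper_force: 0.0
time: 23.4
ee_pos: [0.5117, 0.0094, 0.2996]
orientation: [[-0.786, 0.619, 0.007], [0.619, 0.786, 0.0], [-0.006, 0.005, -1.0]]
wrist_force: [0.5, 0.8, -0.8]
gripper_width: 0.0602
gripper_force: 0.0
[ 0.54191299  0.84022632 -0.82782335] 0.06023528821234837
```

View pics/w5.png

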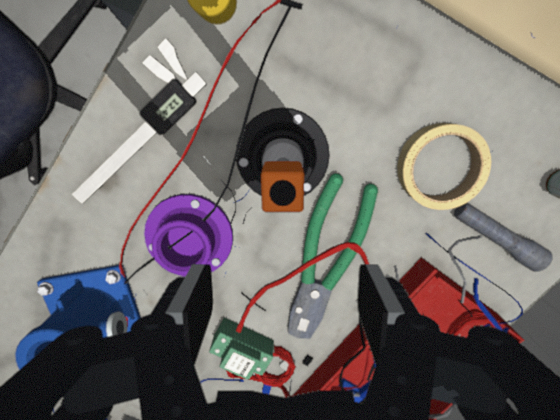

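The driver stands upright in the black stand, with the grip at (283,190) as at the start, and the gripper is clear.

```bash
python3 -c "
from cell import robot
print(robot.job_done())"
```

```text
the job is handed in; nothing more can be done
None
```

The job is handed in at about 23 s of the 69 s limit: the nut was run clockwise until hard and nipped up by an estimated 12–16° (judged from torque, not measured directly), and the driver is back upright in its black stand, released.

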